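# Hang the ear defenders over the bench bar

## Task

Pick up the orange ear defenders by their headband and hang them over the steel bar of the little wooden rack, so that the headband straddles the bar squarely with one cup hanging on each side. Lower them onto the bar before letting go rather than dropping them, and leave the blue pair and the glue bottle standing where they are.

Things in the scene. Friction and masses are not known exactly. Their poses are not given: they have to be found in the camera images.
- muffs_crown (a point): Orange ear defenders, rigid, 0.26 kg, standing on their cups. Point: centre of the orange pad atop the headband, 150 mm above the cups' underside. Pad 44 (x) x 30 (y) x 28 (z) mm: pinch it across y; fingers reaching below it would meet the bar. x runs cup to cup, y across the band, z up. Cups 64 wide (y), 78 high, 100 apart inside, 178 outside (x). Once hung, y lies along the bar, either way.
- bar_mid (a point): Fixed steel bar of the wooden rack: middle of the bar, on its axis, 157.5 mm above the bench. y runs along the bar, z up. Bar 25 mm in diameter (top at 170 mm), 262 mm clear between wooden ends that rise 7 mm above it. A beam 30 mm wide, 19 mm high lies on the bench below it. Hung home, the orange pad's lower face rests on the bar, its centre 26.5 mm above this point.
- spare_crown (a point): Blue ear defenders, same shape and size as the orange pair, standing on the bench; to be left alone. The point is the centre of the blue crown pad, 150 mm above the bench.
- glue_mid (a point): White glue bottle with a yellow label and red cap, 58 mm in diameter, 140 mm high, standing on the bench; to be left alone. The point is its centre, 70 mm above the bench.
There are look-alikes about, which are no part of the job. What is shaped like the part that bears muffs_crown but yellow is not meant.

How it is judged:
By the outcome, as a careful person would: the job done as asked, in the order asked, and still so for the second after the job is handed in, with the robot touching nothing.
It also fails if it takes over 48 s, if anything falls off the work surface, if the arm or the gripper's body presses on something with over 40 N, if the wrist force passes 120 N, or if a joint passes its speed limit or range.

## Robot

A 6-joint arm with a two-finger parallel gripper is mounted at the origin on the work surface. World frame = base frame: x ahead of the robot, y to its left, z up, the work surface at z = 0. Lengths are in mm, angles in rad, forces in N, time in s.
With the tool pointing down it reaches from about 350 to 725 mm from the base axis. Payload 6 kg.
Tool frame: the origin (TCP) lies midway between the tips of the shut fingers; the grasp point (between the pads) lies 19 mm behind it; z points along the fingers, x is the direction in which the jaws open and shut, and the axes are right-handed (so a half turn about z gives the same grasp; the last joint's range is limited). The gripper opens to 85 mm and grips with 20 to 120 N. Pads are 22 mm wide; open, the fingers measure 114 mm over their backs; the gripper's body (76 mm by 85 mm) begins 54 mm behind the grasp point. The pads swing forward as they close: fully open they stand 13 mm farther back than shut.
Start: joints at [-0.855, 0.04, 0.085, 0, -1.615, -0.334], TCP at [223.562, -556.771, 231.261] pointing down, gripper open.
Joint ranges: [-2.56, 2.56], [-1.29, 2.01], [-1.08, 1.49], [-3.29, 1.98], [-2.81, -0.18], [-2.99, 2.99]. Speed limits (rad/s): [2.57, 2.57, 3.01, 3.14, 3.14, 3.14].

## Interface

Orientations are given as a unit quaternion [x, y, z, w].
In Python, from cell import bot gives the robot as it stands.
- The arm moves only by the shell command python3 -m crank 'ROWS'. ROWS is JSON, a list that holds one entry, the list of rows, each a list of 7 numbers: the shift along the tool's x, y, z each as a share of 8 cm, from -1 to 1, then the turn, a rotation vector about the tool's x, y, z each as a share of 0.5 rad, from -1 to 1, then the gripper command: -1 is shut, 1 is fully open, values between are in proportion. A call has 1 to 20 rows; each row is the pose to reach, as a shift and turn from the pose measured when the call began, along the tool's axes at that moment; what a row does not reach only later rows make up. A row lasts 1/10 s, in which the tool goes at most 50 mm and 8.59 degrees, less where a joint would pass 70% of its speed; a pose out of reach is approached as far as the arm can. A call with a number of a shift or a turn outside -1 to 1 is refused whole. A call with a gripper value outside its range is refused whole. The fingers move at their own pace and stop on an object; the grip force is fixed at half the most. Time passes only in rows, so rows that repeat a pose let the fingers close. It gives the time, the measured TCP pose, the force and the opening at its end, in the units of the state.
- bot.sense(): the state, without advancing time (a new reading comes with each control period).
- bot.snapshot(name): name is "scene" or "top"; returns a dict with "pixels" (420x560x3 uint8, red, green, blue), "fx", "fy", "cx", "cy" (pixels), "view" (4x4, takes a point from world to camera coordinates). Camera axes: x right, y up, looking along -z (the intrinsics and any distortion apply to the point x, -y, -z); pixel columns grow to the right and rows downward; lengths in mm; the calibration is good to about 2 mm. A picture is of the moment at which its call begins. There is no depth.
- bot.close_job(): hands the job in, once; it reports no verdict.
The state is a dict: "t": time; "qpos": joint angles; "joint_vel": joint speeds; "joint_torque": joint torques, N m; "tcp_pos": TCP position; "orientation": TCP orientation; "ft_force": force on the tool from outside, world axes, zero at the start; "ft_torque": the same for the moment, N m; "gripper_width": finger opening in mm.
Only numpy, scipy, OpenCV 4.12 (cv2) and the standard library are available. Lean on these libraries where they do the work, as an engineer would, in place of code of your own. Each camera call takes 0.05 s, during which the arm holds its last target.

## Working session

There is one attempt and no reset: what is moved stays moved. The work goes in short steps, Python scripts to look and compute and a shell command to move; the robot and the scene stay as the last step left them, time stands still between calls to the robot, and variables do not carry over. Pictures are saved under pics/ and viewed, and the job is handed in when it is done.

```bash
ls; mkdir -p pics; python3 - <<'E'
from cell import bot
import cv2,json,numpy as np
s=bot.sense(); print(s)
for n in("scene","top"):
    d=bot.snapshot(n); cv2.imwrite(f"pics/{n}0.png",d["pixels"][:,:,::-1])
    print(n,{k:(np.round(v,4).tolist() if k!="pixels" else 0) for k,v in d.items()})
E
```

```text
pics
{'t': 0.0, 'qpos': array([-8.55295111e-01,  4.08681423e-02,  8.37886647e-02, -4.76347155e-04,
       -1.61549722e+00, -3.33697272e-01]), 'joint_vel': array([-0.00160056,  0.00119363,  0.00105721,  0.00073127,  0.00048524,
       -0.00063855]), 'joint_torque': array([-9.21851970e-04, -3.68201423e+01,  3.47404575e+01,  6.93193272e+00,
       -5.54061611e-03,  3.45740887e-06]), 'tcp_pos': array([ 223.51197518, -556.45761679,  230.23227235]), 'orientation': array([ 5.60082576e-01,  8.28436273e-01,  4.59435446e-04, -7.98728877e-04]), 'ft_force': array([ 0.44094021, -0.18210911,  0.23156032]), 'ft_torque': array([-0.04560096, -0.04829397, -0.08170974]), 'gripper_width': 85.46651337093532}
scene {'pixels': 0, 'fx': 383.921, 'fy': 383.921, 'cx': 281.5545, 'cy': 207.8495, 'view': [[0.6874, 0.7262, -0.0151, -442.9509], [-0.375, 0.3725, 0.8489, 100.8014], [0.622, -0.5778, 0.5284, -1225.3111], [0.0, 0.0, 0.0, 1.0]]}
top {'pixels': 0, 'fx': 511.044, 'fy': 511.044, 'cx': 265.4875, 'cy': 203.6516, 'view': [[-0.0137, -0.9995, 0.0281, 23.603], [0.9862, -0.0089, 0.1652, -618.4121], [-0.1648, 0.03, 0.9859, -1248.2431], [0.0, 0.0, 0.0, 1.0]]}
```

View pics/scene0.png

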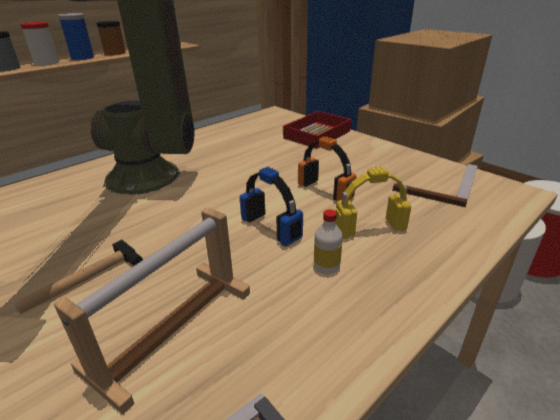

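View pics/top0.png

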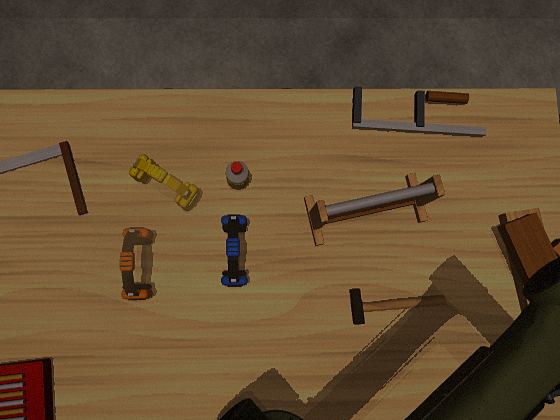

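```bash
cat > h.py <<'E'
import numpy as np,cv2
from cell import bot
def ray(d,u,v):
    V=np.array(d["view"]);R=V[:3,:3];c=-R.T@V[:3,3]
    r=R.T@np.array([(u-d["cx"])/d["fx"],-(v-d["cy"])/d["fy"],-1.]); return c,r/np.linalg.norm(r)
def onz(d,u,v,z):
    c,r=ray(d,u,v); return c+r*(z-c[2])/r[2]
def proj(d,p):
    V=np.array(d["view"]);q=V[:3,:3]@np.array(p)+V[:3,3]
    return np.array([d["cx"]+d["fx"]*q[0]/-q[2],d["cy"]-d["fy"]*q[1]/-q[2]])
def tri(d1,p1,d2,p2):
    A=np.zeros((3,3));b=np.zeros(3)
    for d,p in((d1,p1),(d2,p2)):
        c,r=ray(d,*p);M=np.eye(3)-np.outer(r,r);A+=M;b+=M@c
    return np.linalg.solve(A,b)
def hsv(d): return cv2.cvtColor(d["pixels"],cv2.COLOR_RGB2HSV)
def blobs(m,amin=15):
    n,l,s,c=cv2.connectedComponentsWithStats(m.astype(np.uint8))
    return [(s[i,4],c[i].round(1).tolist(),s[i,:4].tolist(),l==i) for i in range(1,n) if s[i,4]>=amin]
E
python3 - <<'E'
from h import *
for n in("scene","top"):
    d=bot.snapshot(n);h=hsv(d)
    print(n,"orange")
    for b in blobs((h[...,0]>=4)&(h[...,0]<=14)&(h[...,1]>190)&(h[...,2]>110),8):print(b[:3])
    print("blue")
    for b in blobs((h[...,0]>=105)&(h[...,0]<=125)&(h[...,1]>180)&(h[...,2]>80),8):print(b[:3])
    p=d["pixels"][:,:,::-1]
    c=p[110:320,90:260] if n=="top" else p[120:250,230:420]
    cv2.imwrite(f"pics/{n}_c.png",cv2.resize(c,None,fx=3 if n=="top" else 4,fy=3 if n=="top" else 4,interpolation=2)[:600,:800])
    c=p[160:260,290:460] if n=="top" else p[190:420,20:260]
    cv2.imwrite(f"pics/{n}_b.png",cv2.resize(c,None,fx=4 if n=="top" else 2.5,fy=4 if n=="top" else 2.5,interpolation=2)[:600,:800])
E
```

```text
scene orange
(np.int32(67), [327.5, 139.9], [320, 137, 16, 7])
(np.int32(8), [311.9, 159.1], [311, 158, 3, 3])
(np.int32(23), [302.7, 163.1], [300, 161, 7, 5])
(np.int32(67), [345.7, 178.3], [339, 174, 16, 9])
blue
(np.int32(65), [269.0, 172.4], [261, 169, 17, 8])
(np.int32(10), [256.0, 190.5], [254, 190, 5, 2])
(np.int32(27), [244.2, 195.9], [241, 194, 8, 5])
(np.int32(94), [289.9, 217.1], [281, 211, 21, 12])
top orange
(np.int32(12), [236.5, 167.2], [235, 163, 4, 9])
(np.int32(23), [124.8, 231.6], [123, 229, 6, 7])
(np.int32(46), [143.2, 231.7], [136, 229, 12, 8])
(np.int32(35), [125.1, 253.2], [120, 252, 12, 4])
(np.int32(36), [125.3, 258.1], [120, 257, 12, 4])
(np.int32(23), [123.4, 263.0], [120, 262, 9, 3])
(np.int32(28), [125.3, 268.1], [120, 266, 12, 4])
(np.int32(98), [134.9, 294.5], [122, 290, 25, 8])
blue
(np.int32(31), [241.6, 219.7], [239, 217, 6, 7])
(np.int32(15), [225.4, 220.7], [222, 218, 6, 6])
(np.int32(23), [232.4, 239.6], [227, 239, 12, 3])
(np.int32(34), [232.2, 244.0], [227, 243, 12, 3])
(np.int32(73), [232.6, 251.3], [227, 247, 12, 9])
(np.int32(24), [225.5, 280.1], [222, 277, 8, 7])
(np.int32(40), [240.3, 280.9], [231, 276, 15, 8])
```

View pics/top_c.png

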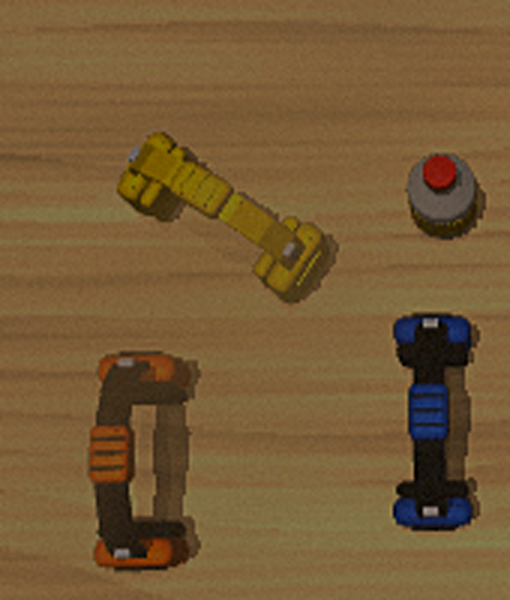

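View pics/scene_c.png

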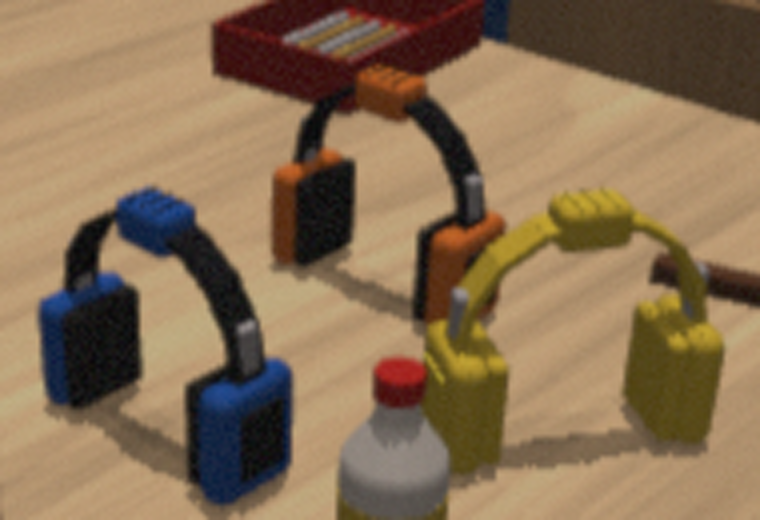

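View pics/top_b.png

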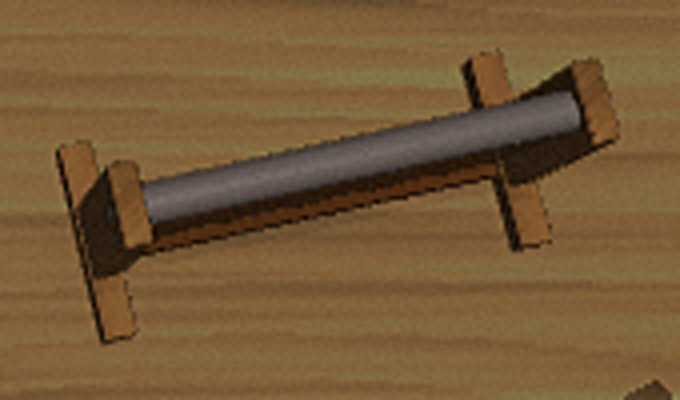

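View pics/scene_b.png

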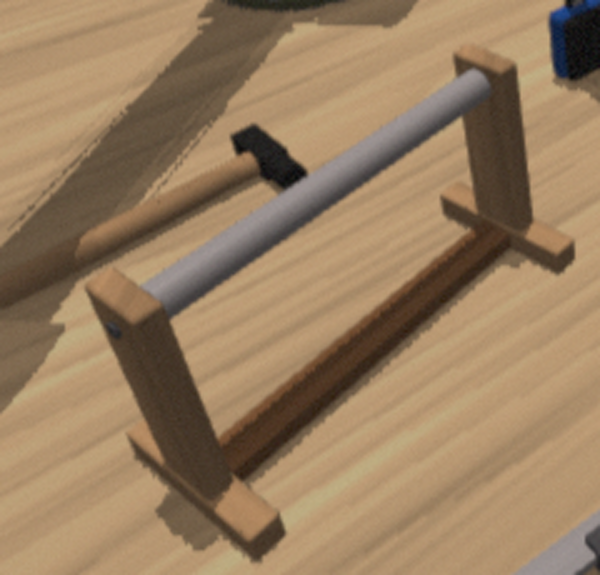

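```bash
python3 - <<'E'
from h import *
t=bot.snapshot("top");s=bot.snapshot("scene")
for d in(t,s):
    V=d["view"];print("cam",(-V[:3,:3].T@V[:3,3]).round(0))
def pad(d,box,lo,hi,smin,vmin):
    h=hsv(d);m=(h[...,0]>=lo)&(h[...,0]<=hi)&(h[...,1]>smin)&(h[...,2]>vmin)
    k=np.zeros_like(m);x0,y0,x1,y1=box;k[y0:y1,x0:x1]=m[y0:y1,x0:x1]
    k=cv2.morphologyEx(k.astype(np.uint8),cv2.MORPH_CLOSE,np.ones((3,3)))
    cs,_=cv2.findContours(k,0,2);c=max(cs,key=cv2.contourArea);M=cv2.moments(c)
    return (M["m10"]/M["m00"],M["m01"]/M["m00"]),cv2.minAreaRect(c),c
for nm,lo,hi,tb,sb in(("or",3,16,(112,248,145,276),(316,134,340,154)),("bl",105,126,(215,235,250,262),(256,166,283,186))):
    pt,rt,_=pad(t,tb,lo,hi,170,50);ps,rs,_=pad(s,sb,lo,hi,170,50)
    print(nm,pt,rt,ps,rs);P=tri(t,pt,s,ps);print(P.round(1),"onz",onz(t,*pt,155).round(1),onz(s,*ps,152).round(1))
h=hsv(t);o=(h[...,0]>=3)&(h[...,0]<=16)&(h[...,1]>170)&(h[...,2]>50)
C=[]
for y0,y1 in((222,245),(283,305)):
    k=np.zeros_like(o);k[y0:y1,112:155]=o[y0:y1,112:155]
    ys,xs=np.nonzero(k);print(xs.min(),xs.max(),ys.min(),ys.max())
    C.append(onz(t,xs.mean(),ys.mean(),75));print(C[-1].round(1))
d=C[0]-C[1];print("yaw",np.degrees(np.arctan2(d[1],d[0])),np.linalg.norm(d),"mid",(C[0]+C[1])/2)
# metal adjusters
# model corners of pad projected
for z in(164,136):
  for dx in(-22,22):
    for dy in(-15,15):
      pass
E
```

```text
cam [ 404.   56. 1332.]
cam [1104. -424.  555.]
or (126.88866259334691, 261.0807875084861) ((127.0, 261.0), (18.0, 14.0), 90.0) (326.43505903723883, 141.0154405086285) ((325.9400634765625, 140.5800018310547), (19.766845703125, 15.831363677978516), 10.30484676361084)
[471.1 336.3 156. ] onz [471.6 337.1 155. ] [464.4 343.3 152. ]
bl (232.4860736747529, 246.5220125786163) ((232.5, 246.5), (17.0, 11.0), 90.0) (267.8007246376812, 174.37801932367148) ((267.60003662109375, 174.30001831054688), (16.546903610229492, 12.521980285644531), 26.56505012512207)
[501.5  96.2 152. ] onz [502.  97. 155.] [500.9  95.2 152. ]
123 153 228 242
[546.4 327.9  75. ]
121 152 289 298
[396.6 326.5  75. ]
yaw 0.536546751729017 149.7884020505548 mid [471.46536634 327.22268511  75.        ]
```

```bash
python3 - <<'E'
from h import *
t=bot.snapshot("top");s=bot.snapshot("scene")
def draw(im,d,c,yaw,k):
    a=np.radians(yaw);R=np.array([[np.cos(a),-np.sin(a),0],[np.sin(a),np.cos(a),0],[0,0,1]])
    boxes=[((-22,22),(-15,15),(136,164)),((50,89),(-32,32),(0,78)),((-89,-50),(-32,32),(0,78))]
    for b in boxes:
        P=np.array([[x,y,z] for x in b[0] for y in b[1] for z in b[2]],float)@R.T+np.array([c[0],c[1],0])
        q=[proj(d,p) for p in P]
        for i in range(8):
            for j in range(i):
                if bin(i^j).count("1")==1: cv2.line(im,*[tuple(int(round((v-o+.5)*k)) for v,o in zip(q[x],off)) for x in(i,j)],(0,255,0),1)
for n,d,off,w,k in(("t",t,(100,215),(80,95),6),("s",s,(285,125),(85,80),7)):
    im=cv2.resize(d["pixels"][off[1]:off[1]+w[1],off[0]:off[0]+w[0],::-1],None,fx=k,fy=k,interpolation=2)
    draw(im,d,(471.5,335.5),0,k);cv2.imwrite(f"pics/ov_{n}.png",im)
E
```

```text
(no output)
```

View pics/ov_t.png

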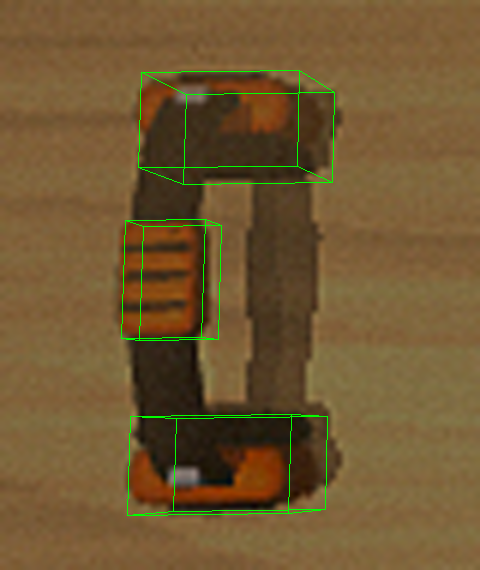

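View pics/ov_s.png

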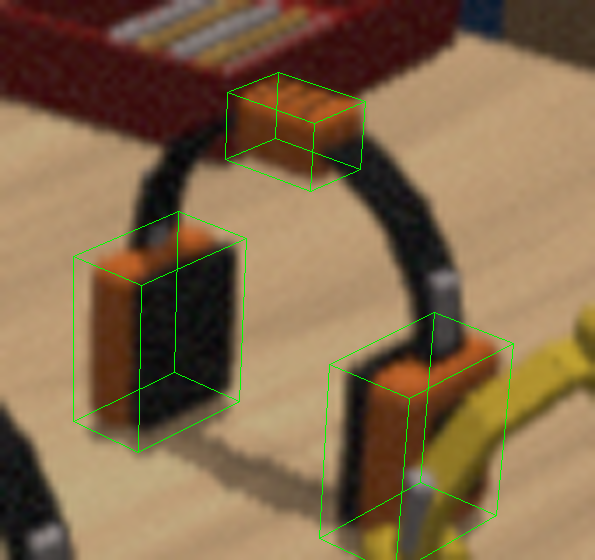

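```bash
python3 - <<'E'
from h import *
t=bot.snapshot("top");s=bot.snapshot("scene")
h=hsv(t);h2=hsv(s)
for n,d,hh,box in(("t",t,h,(315,175,450,225)),("s",s,h2,(60,205,240,330))):
    m=(hh[...,1]<60)&(hh[...,2]>60);x0,y0,x1,y1=box
    k=np.zeros_like(m);k[y0:y1,x0:x1]=m[y0:y1,x0:x1]
    k=cv2.morphologyEx(k.astype(np.uint8),cv2.MORPH_OPEN,np.ones((3,3)))
    b=max(blobs(k),key=lambda b:b[0]);print(n,b[:3])
    ys,xs=np.nonzero(b[3]);r=cv2.minAreaRect(np.c_[xs,ys].astype(np.float32));print(r)
    ((cx,cy),_,_)=r
    p=np.c_[xs,ys].astype(float);c=p.mean(0);u=np.linalg.svd(p-c,full_matrices=False)[2][0]
    a=(p-c)@u;e1=c+u*a.min();e2=c+u*a.max();print(c,u,e1,e2)
    P1=onz(d,*e1,157.5);P2=onz(d,*e2,157.5);print(P1.round(1),P2.round(1),((P1+P2)/2).round(1),"len",np.linalg.norm(P1-P2),"ang",np.degrees(np.arctan2(*(P1-P2)[[1,0]])))
    Pc=onz(d,*c,157.5);print("centroid",Pc.round(1))
    im=d["pixels"][:,:,::-1].copy();im[b[3]]=(0,255,0);k=5 if n=="t" else 3
    cv2.imwrite(f"pics/bar_{n}.png",cv2.resize(im[y0-5:y1+5,x0-5:x1+5],None,fx=k,fy=k,interpolation=0))
E
```

```text
t (np.int32(1054), [380.0, 198.6], [326, 183, 109, 32])
((380.1224670410156, 198.5543212890625), (9.832661628723145, 110.20299530029297), 77.54175567626953)
[379.95066414 198.64326376] [-0.97641617  0.21589686] [433.93514221 186.70667386] [326.33146523 210.49908622]
[ 637.9 -379.6  157.5] [ 583.4 -122.   157.5] [ 610.6 -250.8  157.5] len 263.25003224435625 ang -78.04141521693259
centroid [ 610.4 -249.5  157.5]
s (np.int32(2424), [144.9, 267.4], [77, 217, 140, 99])
((147.76922607421875, 266.1538391113281), (17.19570541381836, 160.86306762695312), 56.3099365234375)
[144.9220297  267.41089109] [-0.82947547  0.55854315] [214.19034619 220.76774696] [ 80.77471327 310.60571201]
[ 580.7 -109.8  157.5] [ 635.8 -371.6  157.5] [ 608.3 -240.7  157.5] len 267.57947717640815 ang 101.88427561862515
centroid [ 613.4 -265.   157.5]
```

View pics/bar_t.png

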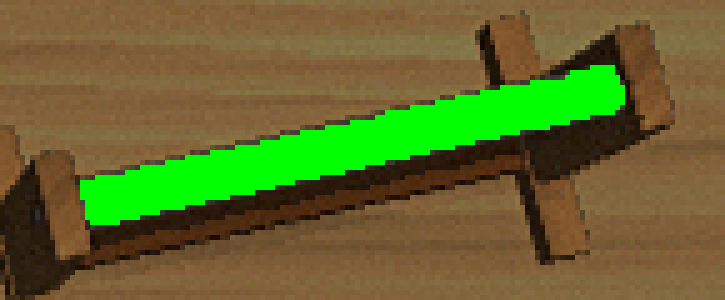

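View pics/bar_s.png

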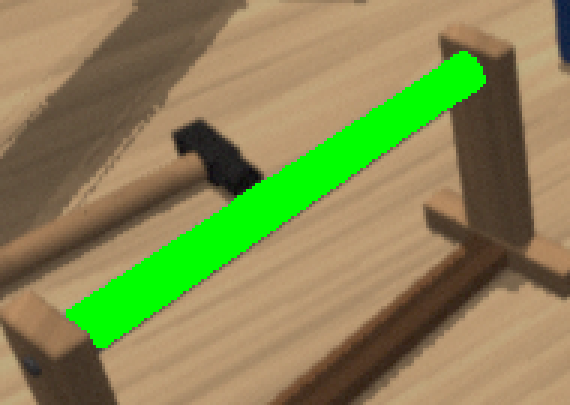

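```bash
cat > go.py <<'E'
import sys,numpy as np
from scipy.spatial.transform import Rotation as R
from cell import bot
x,y,z,yaw=map(float,sys.argv[1:5]);s=bot.sense();q=R.from_quat(s["orientation"])
a=np.radians(yaw);X=np.array([np.cos(a),np.sin(a),0]);Z=np.array([0,0,-1.]);T=R.from_matrix(np.c_[X,np.cross(Z,X),Z])
print("shares",(q.inv().apply(np.array([x,y,z])-s["tcp_pos"])/80).round(3),((q.inv()*T).as_rotvec()/.5).round(3),"t",round(s["t"],2),s["tcp_pos"].round(1),"F",s["ft_force"].round(1),"w",round(s["gripper_width"],1))
E
python3 go.py 471.5 335.5 240 90.5
python3 -m crank '[[[0.3,0.3,0,0,0,0.3,1],[0.6,0.6,0,0,0,0.6,1],[1,1,0,0,0,0.75,1],[1,1,0,0,0,0.75,1]]]'
python3 go.py 471.5 335.5 240 90.5
```

```text
shares [ 9.196  7.032 -0.109] [-0.    -0.     0.746] t 0.5 [ 223.6 -556.8  231.2] F [ 0.1 -0.2 -0.1] w 85.2
t: 0.9
tcp_pos: [269.7, -449.9, 232.2]
orientation: [0.704, 0.71, 0.001, 0.001]
ft_force: [0.5, -0.8, 0.5]
gripper_width: 85.2
shares [ 9.795  2.606 -0.098] [ 0.004  0.001 -0.001] t 0.9 [ 269.7 -449.9  232.2] F [ 0.5 -0.8  0.5] w 85.2
```

```bash

python3 -m crank '[[[0.5,0.5,0,0,0,0,1],[1,1,0,0,0,0,1],[1,1,0,0,0,0,1]]]' | sed -n 2p
python3 -m crank '[[[0.5,0.5,0,0,0,0,1],[1,1,0,0,0,0,1],[1,1,0,0,0,0,1]]]' | sed -n 2p
python3 -m crank '[[[0.6,0.2,0,0,0,0,1],[1,0.5,0,0,0,0,1]]]' | sed -n 2p
python3 -m crank '[[[0.6,0,0,0,0,0,1],[1,0,0,0,0,0,1]]]' | sed -n 2p
python3 -m crank '[[[0.6,0,0,0,0,0,1],[1,0,0,0,0,0,1]]]' | sed -n 2p
python3 -m crank '[[[0.6,0,0,0,0,0,1],[1,0,0,0,0,0,1],[1,0,0,0,0,0,1]]]' | sed -n 2p
python3 go.py 471.5 335.5 240 90.5
```

```text
tcp_pos: [350.9, -367.0, 232.4]
tcp_pos: [432.1, -283.5, 232.3]
tcp_pos: [471.1, -201.8, 233.1]
tcp_pos: [470.1, -119.8, 232.9]
tcp_pos: [468.6, -37.9, 233.1]
tcp_pos: [467.2, 44.8, 233.0]
shares [ 3.632  0.131 -0.082] [ 0.009 -0.003  0.025] t 2.4 [467.2  44.8 233. ] F [ 0.3 -0.7  0.3] w 85.6
```

```bash

python3 -m crank '[[[0.6,0.1,0,0,0,0,1],[1,0.1,0,0,0,0,1]]]' | sed -n 2p
python3 -m crank '[[[0.6,0,0,0,0,0,1],[1,0,0,0,0,0,1]]]' | sed -n 2p
python3 -m crank '[[[0.6,0,0,0,0,0,1],[1,0,0,0,0,0,1],[1,0,0,0,0,0,1],[1,0,0,0,0,0,1]]]' | sed -n 2p
python3 go.py 471.5 335.5 240 90.5
```

```text
tcp_pos: [473.9, 125.8, 233.1]
tcp_pos: [472.4, 207.2, 233.2]
tcp_pos: [471.1, 287.0, 232.9]
shares [ 0.606  0.019 -0.089] [ 0.008 -0.001  0.025] t 3.2 [471.1 287.  232.9] F [ 0.2  0.3 -1.1] w 85.7
```

```bash

python3 -m crank '[[[0.4,0.02,0,0,0,0.02,1],[0.6,0.02,0.1,0.01,0,0.02,1],[0.6,0.02,0.3,0.01,0,0.02,1],[0.6,0.02,0.4,0.01,0,0.02,1],[0.6,0.02,0.4,0.01,0,0.02,1],[0.6,0.02,0.4,0.01,0,0.02,1]]]' | sed -n 2p
python3 go.py 471.5 335.5 140 90.5
python3 - <<'E'
from h import *
t=bot.snapshot("top");s=bot.snapshot("scene")
a=cv2.resize(t["pixels"][200:330,70:200,::-1],None,fx=3,fy=3,interpolation=2);b=cv2.resize(s["pixels"][80:210,270:400,::-1],None,fx=3,fy=3,interpolation=2)
cv2.imwrite("pics/pre.png",np.hstack([a,b]))
E
```

```text
tcp_pos: [472.0, 334.1, 201.2]
shares [ 0.017 -0.006  0.765] [-0.001 -0.     0.003] t 3.8 [472.  334.1 201.2] F [-0.4  0.7 -0.1] w 85.6
```

View pics/pre.png

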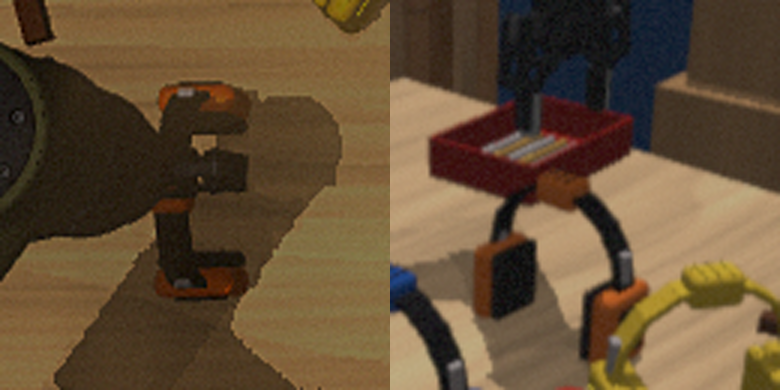

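The picture shows the open fingers centred above the orange pad (pad around scene crop (562,187)), free of everything. I'm descending and closing.

```bash

python3 -m crank '[[[0.01,0,0.2,0,0,0,1],[0.01,0,0.4,0,0,0,1],[0.01,0,0.6,0,0,0,1],[0.01,0,0.76,0,0,0,1],[0.01,0,0.76,0,0,0,1],[0.01,0,0.76,0,0,0,1]]]'
python3 go.py 471.5 335.5 140 90.5
```

```text
t: 4.5
tcp_pos: [472.2, 335.4, 140.9]
orientation: [0.703, 0.711, 0.0, -0.0]
ft_force: [0.4, 0.5, -0.1]
gripper_width: 85.3
shares [ 0.002 -0.009  0.012] [ 0.001 -0.001  0.004] t 4.5 [472.2 335.4 140.9] F [ 0.4  0.5 -0.1] w 85.3
```

```bash

python3 -m crank '[[[0,0,0,0,0,0,0.2],[0,0,0,0,0,0,0],[0,0,0,0,0,0,-0.3],[0,0,0,0,0,0,-0.6],[0,0,0,0,0,0,-1],[0,0,0,0,0,0,-1],[0,0,0,0,0,0,-1],[0,0,0,0,0,0,-1],[0,0,0,0,0,0,-1],[0,0,0,0,0,0,-1],[0,0,0,0,0,0,-1],[0,0,0,0,0,0,-1]]]'
python3 - <<'E'
from h import *
t=bot.snapshot("top");s=bot.snapshot("scene")
a=cv2.resize(t["pixels"][200:330,70:200,::-1],None,fx=3,fy=3,interpolation=2);b=cv2.resize(s["pixels"][80:210,270:400,::-1],None,fx=3,fy=3,interpolation=2)
cv2.imwrite("pics/grip.png",np.hstack([a,b]))
E
```

```text
t: 5.7
tcp_pos: [472.5, 335.7, 141.5]
orientation: [0.703, 0.711, 0.001, -0.0]
ft_force: [1.2, 3.2, 5.3]
gripper_width: 29.1
```

View pics/grip.png

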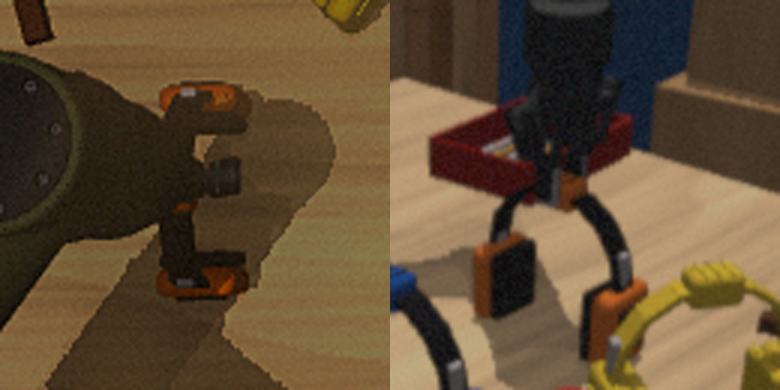

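The pads hold the orange pad with a 29 mm opening, and the pair has not moved. I'm lifting it.

```bash

python3 -m crank '[[[0,0,-0.2,0,0,0,-1],[0,0,-0.4,0,0,0,-1],[0,0,-0.7,0,0,0,-1],[0,0,-1,0,0,0,-1],[0,0,-1,0,0,0,-1]]]' | sed -n 2,5p
python3 -m crank '[[[0,0,-0.4,0,0,0,-1],[0,0,-0.7,0,0,0,-1],[0,0,-1,0,0,0,-1],[0,0,-1,0,0,0,-1]]]'| sed -n 2,5p
python3 -m crank '[[[0,0,-0.2,0,0,0,-1],[0,0,-0.4,0,0,0,-1],[0,0,-0.5,0,0,0,-1],[0,0,-0.5,0,0,0,-1],[0,0,-0.5,0,0,0,-1]]]'
python3 go.py 610.5 -249.5 345 101.9
python3 - <<'E'
from h import *
t=bot.snapshot("top");s=bot.snapshot("scene")
a=cv2.resize(t["pixels"][190:330,50:190,::-1],None,fx=2.8,fy=2.8,interpolation=2);b=cv2.resize(s["pixels"][20:160,260:400,::-1],None,fx=2.8,fy=2.8,interpolation=2)
cv2.imwrite("pics/lift.png",np.hstack([a,b]))
E
```

```text
tcp_pos: [473.5, 335.8, 226.2]
orientation: [0.703, 0.711, 0.004, 0.0]
ft_force: [0.3, -0.2, -1.9]
gripper_width: 29.0
tcp_pos: [473.6, 335.4, 309.3]
orientation: [0.704, 0.711, 0.006, 0.001]
ft_force: [0.2, 0.3, -2.4]
gripper_width: 29.1
t: 7.2
tcp_pos: [473.0, 335.3, 347.6]
orientation: [0.704, 0.711, 0.005, 0.0]
ft_force: [0.7, 0.0, -3.2]
gripper_width: 28.8
shares [-7.327e+00  1.644e+00 -1.000e-03] [ 0.015 -0.011 -0.395] t 7.2 [473.  335.3 347.6] F [ 0.7  0.  -3.2] w 28.8
```

View pics/lift.png

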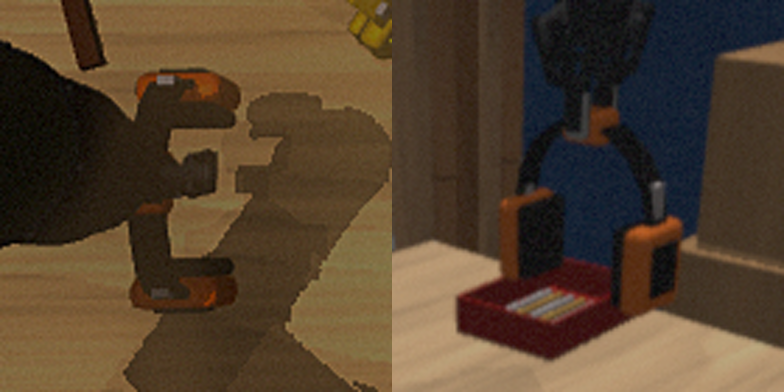

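The pair hangs upright and square in the fingers, clear of the bench. I'm carrying it towards the rack with the cups' undersides about 205 mm up.

```bash

python3 -m crank '[[[-0.2,0,0,0.01,-0.01,0,-1],[-0.45,0,0,0.01,-0.01,0,-1],[-0.75,0.1,0,0.01,-0.01,0,-1],[-1,0.2,0,0.01,-0.01,0,-1]]]' | sed -n 2p
python3 -m crank '[[[-0.35,0.1,0,0,0,0,-1],[-0.7,0.15,0,0,0,0,-1],[-1,0.2,0,0,0,0,-1]]]'| sed -n 2p
python3 -m crank '[[[-0.35,0.1,0,0,0,0,-1],[-0.7,0.2,0,0,0,0,-1],[-1,0.3,0,0,0,0,-1]]]'| sed -n 2p
python3 -m crank '[[[-0.35,0.1,0,0,0,0,-1],[-0.7,0.2,0,0,0,0,-1],[-1,0.3,0,0,0,0,-1]]]'| sed -n 2p
python3 go.py 610.5 -249.5 345 101.9
```

```text
tcp_pos: [489.8, 253.0, 347.8]
tcp_pos: [506.4, 170.3, 348.1]
tcp_pos: [530.8, 87.7, 348.6]
tcp_pos: [554.8, 5.1, 349.1]
shares [-3.187  0.677  0.051] [ 0.011 -0.001 -0.403] t 8.6 [554.8   5.1 349.1] F [ 0.7 -0.9 -3.5] w 29.0
```

```bash

python3 -m crank '[[[-0.35,0.1,0,0.01,0,-0.1,-1],[-0.7,0.2,0,0.01,0,-0.2,-1],[-1,0.3,0,0.01,0,-0.4,-1]]]'| sed -n 2p
python3 -m crank '[[[-0.35,0,0,0,0,0,-1],[-0.7,0.05,0,0,0,0,-1],[-1,0.05,0,0,0,0,-1]]]'| sed -n 2p
python3 go.py 610.5 -249.5 345 101.9
```

```text
tcp_pos: [578.5, -77.5, 349.5]
tcp_pos: [598.2, -157.4, 349.4]
shares [-1.158 -0.085  0.055] [ 0.001 -0.    -0.003] t 9.2 [ 598.2 -157.4  349.4] F [ 0.2  0.7 -2.3] w 28.8
```

```bash

python3 -m crank '[[[-0.3,0,0,0,0,0,-1],[-0.6,-0.05,0,0,0,0,-1],[-0.8,-0.08,0.05,0,0,0,-1],[-0.9,-0.08,0.05,0,0,0,-1],[-0.9,-0.08,0.05,0,0,0,-1]]]'| sed -n 2p
python3 -m crank '[[[-0.1,0,0,0,0,0,-1],[-0.2,0,0,0,0,0,-1],[-0.25,0,0,0,0,0,-1],[-0.25,0,0,0,0,0,-1],[-0.25,0,0,0,0,0,-1]]]'| sed -n 2p
python3 go.py 610.5 -249.5 345 101.9
python3 - <<'E'
from h import *
t=bot.snapshot("top");s=bot.snapshot("scene")
cv2.imwrite("pics/hovt.png",cv2.resize(t["pixels"][110:290,270:510,::-1],None,fx=3,fy=3,interpolation=2))
cv2.imwrite("pics/hovs.png",cv2.resize(s["pixels"][100:400,20:300,::-1],None,fx=2,fy=2,interpolation=2))
E
```

```text
tcp_pos: [606.3, -230.1, 344.9]
tcp_pos: [610.5, -249.5, 344.8]
shares [-0.     0.    -0.003] [-0.    -0.001 -0.005] t 10.2 [ 610.5 -249.5  344.8] F [ 0.4  0.3 -3.4] w 28.8
```

View pics/hovt.png

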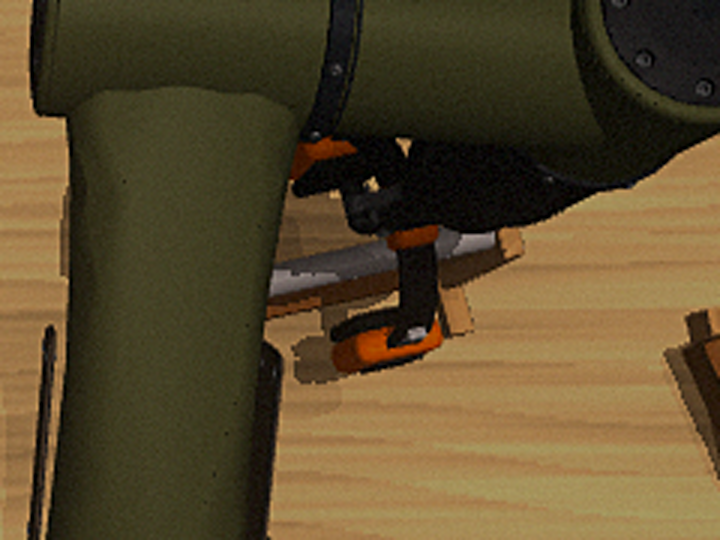

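View pics/hovs.png

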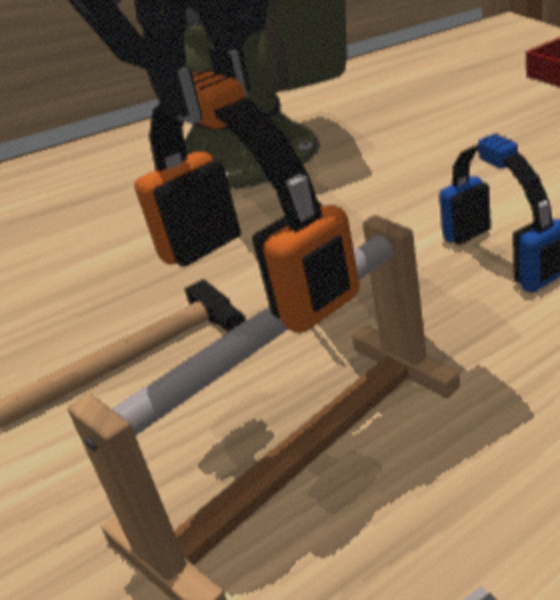

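The pair is over the middle of the bar, one cup on each side (far cup around (190,205), near cup around (310,265)), and square to it. I'm lowering to about 6 mm above contact, then easing down.

```bash

python3 -m crank '[[[0,0,0.2,0,0,0,-1],[0,0,0.4,0,0,0,-1],[0,0,0.7,0,0,0,-1],[0,0,1,0,0,0,-1]]]'| sed -n 2,4p
python3 -m crank '[[[0,0,0.2,0,0,0,-1],[0,0,0.5,0,0,0,-1],[0,0,0.7,0,0,0,-1],[0,0,0.8,0,0,0,-1],[0,0,0.8,0,0,0,-1]]]'| sed -n 2,4p
python3 go.py 610.5 -249.5 182 101.9
python3 - <<'E'
from h import *
s=bot.snapshot("scene")
cv2.imwrite("pics/low.png",cv2.resize(s["pixels"][150:420,20:300,::-1],None,fx=2,fy=2,interpolation=2))
E
```

```text
tcp_pos: [610.5, -249.0, 264.5]
orientation: [0.631, 0.776, 0.0, 0.0]
ft_force: [0.8, -0.2, -3.9]
tcp_pos: [610.1, -248.7, 199.4]
orientation: [0.631, 0.776, 0.0, -0.001]
ft_force: [-0.3, 0.4, -2.9]
shares [-0.011  0.003  0.217] [-0.002 -0.002 -0.004] t 11.2 [ 610.1 -248.7  199.4] F [-0.3  0.4 -2.9] w 28.7
```

View pics/low.png

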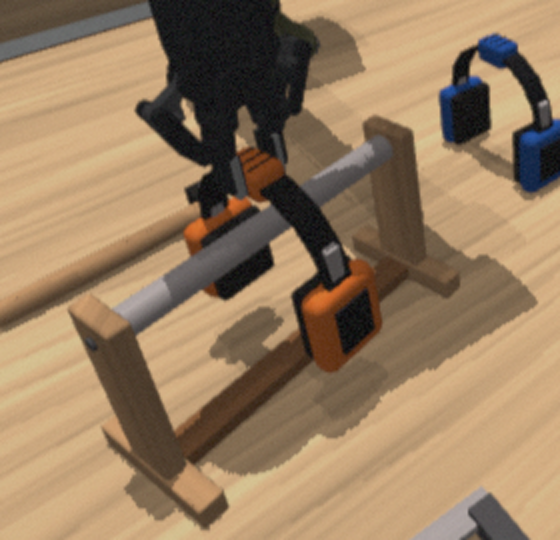

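The band straddles the bar with about 24 mm still to go, and nothing touches. I'm continuing down.

```bash

python3 -m crank '[[[0,0,0.1,0,0,0,-1],[0,0,0.2,0,0,0,-1],[0,0,0.23,0,0,0,-1],[0,0,0.23,0,0,0,-1]]]'| sed -n 2,4p
python3 -m crank '[[[0,0,0.02,0,0,0,-1],[0,0,0.03,0,0,0,-1],[0,0,0.04,0,0,0,-1],[0,0,0.04,0,0,0,-1]]]'| sed -n 2,4p
python3 go.py 610.5 -249.5 175 101.9
```

```text
tcp_pos: [610.3, -248.9, 181.6]
orientation: [0.631, 0.776, -0.0, -0.0]
ft_force: [-0.1, -0.3, -3.5]
tcp_pos: [610.3, -248.9, 178.4]
orientation: [0.631, 0.776, 0.0, -0.0]
ft_force: [0.8, -0.9, -2.9]
shares [-0.008  0.001  0.042] [-0.001 -0.001 -0.004] t 12.05 [ 610.3 -248.9  178.4] F [ 0.8 -0.9 -2.9] w 28.7
```

```bash

python3 -m crank '[[[0,0,0.01,0,0,0,-1],[0,0,0.02,0,0,0,-1],[0,0,0.02,0,0,0,-1]]]'| sed -n 2,4p
python3 -m crank '[[[0,0,0.01,0,0,0,-1],[0,0,0.015,0,0,0,-1],[0,0,0.015,0,0,0,-1]]]'| sed -n 2,4p
```

```text
tcp_pos: [610.2, -248.8, 176.7]
orientation: [0.631, 0.776, 0.0, -0.0]
ft_force: [0.2, 0.1, -3.5]
tcp_pos: [610.2, -248.9, 175.4]
orientation: [0.631, 0.776, -0.0, -0.0]
ft_force: [-0.2, 0.6, -3.3]
```

```bash

python3 -m crank '[[[0,0,0.01,0,0,0,-1],[0,0,0.01,0,0,0,-1],[0,0,0.01,0,0,0,-1]]]'| sed -n 2,4p
python3 -m crank '[[[0,0,0.01,0,0,0,-1],[0,0,0.01,0,0,0,-1],[0,0,0.01,0,0,0,-1]]]'| sed -n 2,4p
```

```text
tcp_pos: [610.2, -248.9, 175.1]
orientation: [0.631, 0.776, 0.0, -0.0]
ft_force: [-1.9, 0.3, -0.8]
tcp_pos: [610.3, -248.9, 175.1]
orientation: [0.631, 0.776, 0.0, 0.0]
ft_force: [-2.3, 1.9, 3.7]
```

Contact came at TCP z = 175.1, against a predicted 175.3, with about 7 N resting on the bar. I'm releasing gradually.

```bash

python3 -m crank '[[[0,0,0,0,0,0,-0.2],[0,0,0,0,0,0,-0.1],[0,0,0,0,0,0,0],[0,0,0,0,0,0,0.2],[0,0,0,0,0,0,0.4],[0,0,0,0,0,0,0.6],[0,0,0,0,0,0,0.6],[0,0,0,0,0,0,0.6]]]'
python3 - <<'E'
from h import *
s=bot.snapshot("scene")
cv2.imwrite("pics/rel.png",cv2.resize(s["pixels"][150:420,20:300,::-1],None,fx=2,fy=2,interpolation=2))
E
```

```text
t: 14.05
tcp_pos: [610.3, -248.9, 175.1]
orientation: [0.631, 0.776, 0.0, 0.0]
ft_force: [0.7, -0.5, -0.5]
gripper_width: 68.3
```

View pics/rel.png

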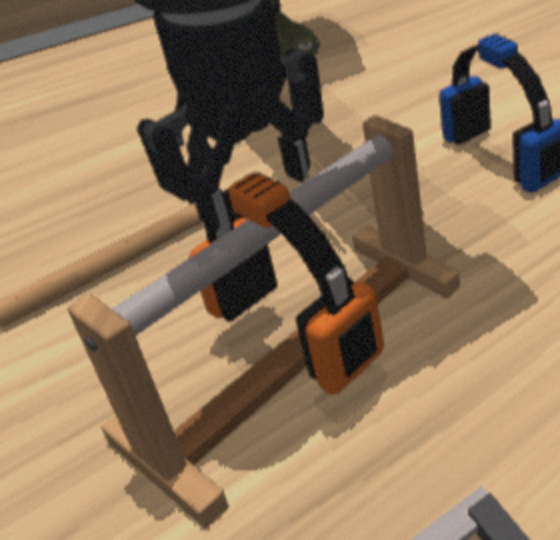

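The pair sits on the bar with the pad at about (258,198) and the fingers free on both sides. I'm retreating straight up, then aside for a last look.

```bash

python3 -m crank '[[[0,0,-0.1,0,0,0,0.6],[0,0,-0.3,0,0,0,0.6],[0,0,-0.6,0,0,0,0.6],[0,0,-1,0,0,0,0.6],[0,0,-1,0,0,0,0.6]]]'| sed -n 2p
python3 -m crank '[[[0,-0.3,-0.4,0,0,0,0.6],[0,-0.6,-0.7,0,0,0,0.6],[0,-1,-0.7,0,0,0,0.6],[0,-1,-0.7,0,0,0,0.6]]]'| sed -n 2p
python3 -m crank '[[[-0.5,-0.3,0,0,0,0,0.6],[-0.9,-0.6,0,0,0,0,0.6],[-1,-1,0,0,0,0,0.6],[-1,-1,0,0,0,0,0.6]]]'| sed -n 2p
python3 -m crank '[[[-0.5,0,0,0,0,0,0.6],[-0.9,0,0,0,0,0,0.6],[-1,-0.2,0,0,0,0,0.6],[-1,-0.2,0,0,0,0,0.6],[-1,-0.2,0,0,0,0,0.6]]]'| sed -n 2p
python3 -m crank '[[[-0.5,0,0,0,0,0,0.6],[-0.9,0,0,0,0,0,0.6],[-1,0,0,0,0,0,0.6],[-1,0,0,0,0,0,0.6],[-1,0,0,0,0,0,0.6]]]'
python3 - <<'E'
from h import *
t=bot.snapshot("top");s=bot.snapshot("scene")
cv2.imwrite("pics/fint.png",t["pixels"][:,:,::-1])
cv2.imwrite("pics/fins.png",s["pixels"][:,:,::-1])
E
```

```text
tcp_pos: [611.5, -250.0, 263.0]
tcp_pos: [530.5, -267.3, 322.9]
tcp_pos: [466.0, -364.0, 324.3]
tcp_pos: [466.2, -445.5, 325.7]
t: 16.4
tcp_pos: [482.5, -522.9, 327.5]
orientation: [0.633, 0.774, 0.003, 0.01]
ft_force: [-0.3, -0.0, 0.4]
gripper_width: 68.0
```

View pics/fint.png

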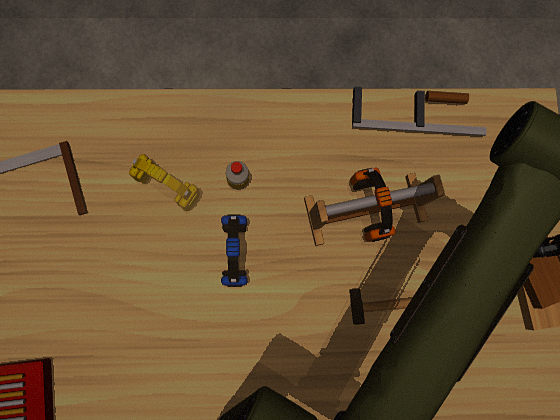

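View pics/fins.png

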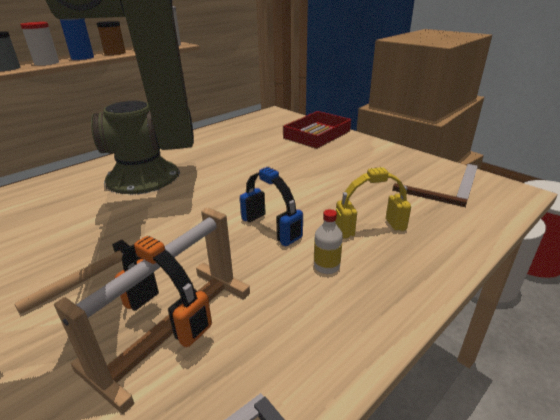

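The orange pair hangs on the bar (top view: pad (383,197), cups (368,175) and (379,234)). Blue pair, bottle and yellow pair are at their original pixels. One numeric check of squareness and stillness comes next.

```bash
python3 -m crank '[[[0,0,0,0,0,0,0.6],[0,0,0,0,0,0,0.6],[0,0,0,0,0,0,0.6],[0,0,0,0,0,0,0.6],[0,0,0,0,0,0,0.6]]]' | sed -n 1p
python3 - <<'E'
from h import *
t=bot.snapshot("top");s=bot.snapshot("scene")
print("max px change", [int((np.abs(d["pixels"][y0:y1,x0:x1,::-1].astype(int)-cv2.imread(f"pics/{n}.png")[y0:y1,x0:x1].astype(int)).max(2)>60).sum()) for d,n,(x0,y0,x1,y1) in((t,"fint",(340,160,405,250)),(s,"fins",(110,230,220,350)))])
a=np.radians(11.9);Rm=np.array([[np.cos(a),-np.sin(a),0],[np.sin(a),np.cos(a),0],[0,0,1]])
for n,d,off,w,k in(("t",t,(335,150),(80,105),5),("s",s,(105,225),(120,125),4)):
    im=cv2.resize(d["pixels"][off[1]:off[1]+w[1],off[0]:off[0]+w[0],::-1],None,fx=k,fy=k,interpolation=2)
    for b in[((-22,22),(-15,15),(136,164)),((50,89),(-32,32),(0,78)),((-89,-50),(-32,32),(0,78))]:
        P=np.array([[x,y,z] for x in b[0] for y in b[1] for z in b[2]],float)@Rm.T+np.array([610.3,-248.9,34])
        q=[proj(d,p) for p in P]
        for i in range(8):
            for j in range(i):
                if bin(i^j).count("1")==1: cv2.line(im,*[tuple(int(round((v-o+.5)*k)) for v,o in zip(q[x],off)) for x in(i,j)],(0,255,0),1)
    cv2.imwrite(f"pics/chk_{n}.png",im)
a=cv2.imread("pics/chk_t.png");b=cv2.imread("pics/chk_s.png");H=max(len(a),len(b))
cv2.imwrite("pics/chk.png",np.hstack([cv2.copyMakeBorder(i,0,H-len(i),0,0,0) for i in(a,b)])[:600])
E
```

```text
t: 17.0
max px change [2, 0]
```

```bash
sleep 1
```

```text
(no output)
```

View pics/chk.png

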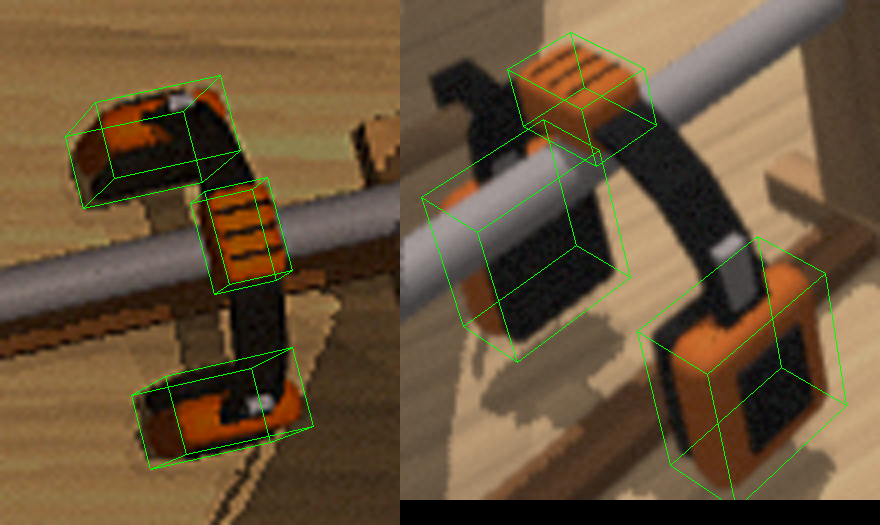

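The hung pair matches the wireframe of the home pose (square, level, pad on the bar) in both views, and it is still. I'm handing in.

```bash
python3 -c "
from cell import bot
print(bot.close_job(), bot.sense()['t'])"
```

```text
the job is handed in; nothing more can be done
the job is handed in; nothing more can be done
```

The orange ear defenders now hang over the middle of the steel bar, one cup on each side, and I've handed the job in (no verdict is reported).

- **What I did:** I gripped them by the crown pad and carried them over the bar. I lowered them until they touched at TCP z = 175.1 mm (predicted about 175.3), with about 7 N resting on the bar. Then I opened the fingers slowly and backed the arm away.
- **Last checks:**
  - In both cameras the pair lines up, judged by eye, with the outline of the fully hung, square pose.
  - Pictures about 0.5 s apart showed it still.
  - By eye, the blue pair and the glue bottle are where they started.
- **Limits:** The clock read 17 s at the last move, against the 48 s limit. The force readings I took stayed under about 7 N.

No check failed. The only disagreement was in locating things: single-camera estimates differed by several millimetres, up to about 15 mm along the bar. I relied mainly on the top camera.

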